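Turn the drying clay beads and restart the blower

ROBOT

A 6-joint arm with a two-finger parallel gripper is mounted at the origin on the work surface. World frame = base frame: x ahead of the robot, y to its left, z up, the work surface at z = 0. Lengths are in m, angles in degrees, forces in N, time in s.
With the tool pointing down it reaches from about 0.3 to 0.75 m from the base axis. Payload 8.5 kg.
Tool frame: the origin (TCP) lies midway between the tips of the shut fingers; the grasp point (between the pads) lies grasp_offset behind it (grasp_offset is the distance from the TCP to the grasp point, in m); z points along the fingers, y is the line along which they close (so a half turn about z gives the same grasp; the last joint's range is limited). The gripper opens to 85 mm and grips with 20 to 120 N. Pads are 22 mm wide; open, the fingers measure 114 mm over their backs; the gripper's body (76 mm by 85 mm) begins 54 mm behind the grasp point. The pads swing forward as they close: fully open they stand 13 mm farther back than shut.
Start: joints at [-79.372, 21.807, 74.336, -0, 83.858, -12.336], TCP at [0.215, -0.506, 0.231] pointing down, gripper open.
Joint ranges: [-178.18, 178.18], [-50.72, 133.34], [12.68, 142.11], [-81.47, 261.47], [9.98, 163.14], [-165.26, 165.26]. Speed limits (degrees/s): [136.94, 136.94, 180, 180, 180, 180].

INTERFACE

Orientations are given as a 3x3 rotation matrix whose columns are the frame's x, y, z axes.
In Python, from rig import observe, get_image, camera_params, close_job, grasp_offset gives the robot as it stands.
- The arm moves only by the shell command python3 -m handwheel 'ROWS' [OPENING] [FORCE]. ROWS is JSON, a list of rows, each a list of 2 entries, a list of its own where there are three numbers: the shift along the tool's x, y, z as a fraction of full scale, then the turn, a rotation vector about the tool's x, y, z as a fraction of full scale. In form: [[[dx, dy, dz], [ax, ay, az]], ...]. A call has 1 to 10 rows; each row is the pose to reach, as a shift and turn from the pose commanded when the call began, along the tool's axes at that moment, turning the shorter way round; what a row does not reach only later rows make up. Full scale, the value 1, is 0.5 m for a shift and pi rad for a turn. A row lasts 1/10 s, in which the tool goes at most 50 mm and 8.59 degrees, less where a joint would pass 70% of its speed; a pose out of reach is approached as far as the arm can. A call with a number of a shift or a turn outside -1 to 1 is refused whole. A call with a gripper value outside its range is refused whole. OPENING is the opening, from 0 (shut) to 1 (fully open), set as the call begins (- or left out, the last holds). The fingers move at their own pace and stop on an object; FORCE is the grip in N (left out, the last holds). Time passes only in rows, so rows that repeat a pose let the fingers close. It gives the time, the measured TCP pose, the force, the opening and the grip force at its end, in the units of the state.
- observe(): the state, without advancing time (a new reading comes with each control period).
- get_image(name): name is "side" or "top" or "wrist"; returns (picture, depth): 480x640x3 uint8, red, green, blue; 480x640 float32, m along the optical axis (not along the pixel's ray), 0 where there is no reading.
- camera_params(name): a dict with "K" (3x3 intrinsics, pixels), "R" (3x3) and "t" (3): a world point X has camera coordinates R X + t. Camera axes: x right, y down, z forward; pixel columns grow to the right and rows downward; lengths in m; the calibration is good to about 2 mm. A picture is of the moment at which its call begins: read the wrist's pose just before it. camera_params takes no time and is no camera call; for the wrist camera it gives the pose at the moment of the call.
- close_job(): hands the job in; it is judged then, once.
The state is a dict: "time_s": time; "q": joint angles; "qvel": joint speeds; "joint_efforts": joint torques, N m; "position": TCP position; "tool_rot": TCP orientation; "ft_force": force on the tool from outside, world axes, zero at the start; "wrist_torque": the same for the moment, N m; "grip_width": finger opening in m; "gripper_force": force on a finger pad.
Only numpy, scipy, OpenCV 4.12 (cv2) and the standard library are available. Lean on these libraries where they do the work, as an engineer would, in place of code of your own. Each camera call takes 0.05 s, during which the arm holds its last target. There are 200 camera calls.

TASK

Take the square-handled paddle from the rack and stir the clay beads in the plaster basin with it: blade down close to the floor, three or four full rounds, in circles about half as wide as the basin, so that most beads are shifted and none is spilled. Hang the paddle back upright in its rack slot, resting on its collar, then start the drying blower by pulling its spring knob fully out to its stop and letting it spring back. Leave the brush and everything else where it is, and do not touch the beads with the fingers.

Things in the scene. Friction and masses are not known exactly. Their poses are not given: they have to be found in the camera images.
- bowl_floor (a point): centre of the flat inner floor of the round white plaster basin (fixed, too heavy to shift; outer radius 82, 62 high), 12 above the table; inner radius 66 at the floor, 70 at the rim; the rim is 50 above the floor
- rack: wooden tool rack, fixed, 190 wide (its y), 150 high, left or right of the basin; origin at the base. Top board 12 thick, top face 150 up, from its x = -100 to +50, with two slots 26 wide, open towards its -x (robot side), running back to x = -37; base plate 15 thick, back board at x = +38
- slot_a (a point): seat of one rack slot, on the top face of the board (150 up), on the slot's middle line, 15 in front of its blind end; rack (-52, +45)
- slot_b (a point): seat of the other slot, the same; rack (-52, -45)
- paddle: stirring paddle 200 long, 90 g, hanging upright in either slot. From the bottom: steel blade 50 tall, 40 wide (its y), 10 thick (its x); round stick 16 across; round collar 44 across from 120 to 128, resting on the board; square handle 22 x 22 (faces along its x and y) from 128 to 200. Origin at the middle of the blade's bottom edge, z up the stick
- paddle_collar (a point): centre of the underside of the paddle's collar, 120 above the blade's bottom; level with the slot seat when hung
- brush: bystander: round-handled glaze brush hanging in the other slot, shorter: collar as the paddle's, round handle 18 across from 128 to 173, thick round head 30 across at the bottom; origin at the bottom
- bead0: centre of a barrel-shaped fired-clay bead 24 across and 22 tall, 15 g, loose in the basin
- bead1: centre of a barrel-shaped fired-clay bead 24 across and 22 tall, 15 g, loose in the basin
- bead2: centre of a barrel-shaped fired-clay bead 24 across and 22 tall, 15 g, loose in the basin
- bead3: centre of a barrel-shaped fired-clay bead 24 across and 22 tall, 15 g, loose in the basin
- bead4: centre of a barrel-shaped fired-clay bead 24 across and 22 tall, 15 g, loose in the basin
- bead5: centre of a barrel-shaped fired-clay bead 24 across and 22 tall, 15 g, loose in the basin
- blower: grey blower box, fixed, 130 deep (its x), 190 wide (its y), 100 high; origin at the centre of its underside; its front faces its -x; it stands on the other side of the basin from the rack; knob and round grille on the front
- knob (a joint): travel of the sprung pull knob: 0 home, 0.030 m fully out at its stop; it moves along the blower's -x; the spring pulls back with 3 N at home to 9 N at the stop
- knob_grip (a point): middle of the black round knob (30 across, 30 long along the blower's x, from 20 to 50 in front of the box's front face when home, on a thin shaft); 65 above the table; moves with the knob
- cup: bystander: loose terracotta cup 70 across, 80 tall; origin at its underside
- mould: bystander: loose plaster mould block 100 x 80 x 60 tall; origin at its underside
- jar: bystander: loose amber jar 72 across, 90 tall; origin at its underside
- bottle: bystander: loose bottle 64 across, 170 tall; origin at its underside
- spatula: bystander: loose spatula 190 long lying on the table before the robot
- can: bystander: loose can 72 across, 110 tall; origin at its underside
Not all that is in view belongs to the job. Several things look just like the rack: the one meant starts farthest from the robot's base.

How it is judged:
By the outcome, as a careful person would: the job done as asked, in the order asked, and still so for the second after the job is handed in, with the robot touching nothing.
It also fails if it takes over 72 s, if anything falls off the work surface, if the arm or the gripper's body presses on something with over 40 N, if the wrist force passes 120 N, or if a joint passes its speed limit or range.

## Working session

There is one attempt and no reset: what is moved stays moved. The work goes in short steps, Python scripts to look and compute and a shell command to move; the robot and the scene stay as the last step left them, time stands still between calls to the robot, and variables do not carry over. Pictures are saved under pics/ and viewed, at most 13 in all, crops included, and the job is handed in when it is done.

```bash
mkdir -p pics; ls; cat > h.py <<'E'
import numpy as np, cv2
from rig import observe,get_image,camera_params,grasp_offset
def snap(n,f):
    p=camera_params(n); im,d=get_image(n); cv2.imwrite('pics/'+f+'.png',im[:,:,::-1]); np.savez('pics/'+f+'.npz',im=im,d=d,**{k:np.array(p[k]) for k in 'KRt'}); return im,d,p
def load(f):
    z=np.load('pics/'+f+'.npz'); return z['im'],z['d'],{k:z[k] for k in 'KRt'}
def cloud(d,p):
    v,u=np.mgrid[:480,:640]; r=np.stack([u,v,np.ones_like(u)],-1)@np.linalg.inv(p['K']).T
    return (r*d[...,None]-np.array(p['t']))@np.array(p['R'])
def ray(p,u,v,z):
    R=np.array(p['R']);c=-R.T@np.array(p['t']);r=R.T@np.linalg.inv(p['K'])@[u,v,1]; return c+r*(z-c[2])/r[2]
E
python3 - <<'E'
from h import *
o=observe();print(o);print(grasp_offset)
for n in('top','side'):
    im,d,p=snap(n,n+'0');print(n,p,(d>0).mean())
E
```

```text
pics
{'time_s': 0.0, 'q': array([-7.93712275e+01,  2.18412237e+01,  7.43863177e+01, -1.73222545e-04,
        8.38594089e+01, -1.23359984e+01]), 'qvel': array([-0.03255148,  0.07401169, -0.03403862, -0.00055778, -0.11071083,
        0.05285012]), 'joint_efforts': array([-1.35101818e-03, -4.48462415e+01, -2.31272686e+01, -2.41372754e-04,
        4.76958492e-03,  2.35536919e-05]), 'position': array([ 0.21452769, -0.5061011 ,  0.2307004 ]), 'tool_rot': array([[ 9.20744844e-01,  3.90165160e-01, -2.82862210e-04],
       [ 3.90165130e-01, -9.20743693e-01,  1.49097695e-03],
       [ 3.21283662e-04, -1.48317231e-03, -9.99998848e-01]]), 'ft_force': array([-0.0196632 ,  0.16982449,  0.08750581]), 'wrist_torque': array([ 0.03772994,  0.0104935 , -0.00911041]), 'gripper_force': 0.0, 'grip_width': 0.08499222430797086}
0.0187
top {'K': array([[585.02765658,   0.        , 320.05024563],
       [  0.        , 585.02765658, 239.72704198],
       [  0.        ,   0.        ,   1.        ]]), 'R': array([[ 0.0013969 , -0.99984615,  0.01748483],
       [-0.99821986, -0.00243674, -0.05959177],
       [ 0.05962521, -0.01737046, -0.99806969]]), 't': array([-0.11238045,  0.49822809,  1.56603508])} 0.9960416666666667
side {'K': array([[524.20733246,   0.        , 321.23554391],
       [  0.        , 524.20733246, 244.55115328],
       [  0.        ,   0.        ,   1.        ]]), 'R': array([[-0.97857479, -0.20577448, -0.00694532],
       [-0.13952331,  0.68756429, -0.71259286],
       [ 0.15140878, -0.69635638, -0.70154342]]), 't': array([0.44881904, 0.21346241, 1.04197309])} 0.9961458333333333
```

View pics/top0.png

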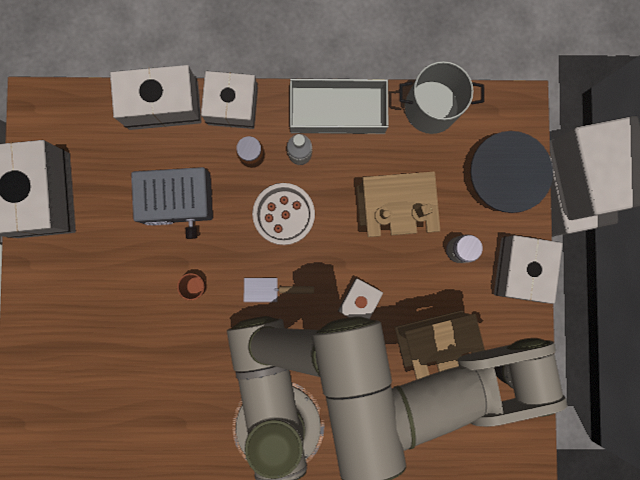

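View pics/side0.png

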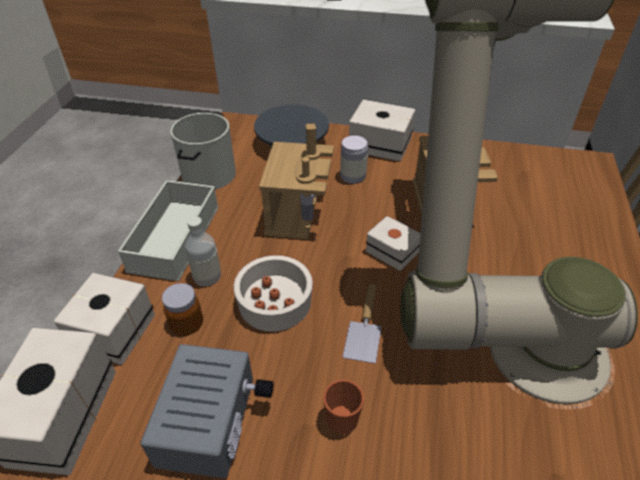

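The top picture shows the far rack at about (400,203), with handles at (383,213) and (422,211). The basin is at (284,213), and the blower at (172,195) with its knob at (191,231). In the side picture the taller handle is the far one at (311,140), which is the lower-y slot. A nearer rack lookalike stands at (440,345) in the top picture.

```bash
python3 - <<'E'
from h import *
for n in('top0','side0'):
    im,d,p=load(n);X=cloud(d,p);x,y,z=X[...,0],X[...,1],X[...,2]
    print(n)
    # rack top board
    reg=(x>.35)&(x<.75)&(y<-.1)&(y>-.45)
    m=reg&(abs(z-.15)<.008); P=X[m]
    r=cv2.minAreaRect((P[:,:2]*1000).astype(np.float32)); print('board',m.sum(),np.median(P[:,2]),r)
    for lo,hi in((.165,.185),(.188,.21),(.215,.24)):
        m=reg&(z>lo)&(z<hi)
        k,l,s,c=cv2.connectedComponentsWithStats(m.astype(np.uint8))
        for i in range(1,k):
            if s[i,4]>8:
                Q=X[l==i];print(lo,s[i],Q.mean(0).round(4),Q[:,:2].min(0).round(3),Q[:,:2].max(0).round(3))
    # basin rim
    m=(abs(x-.5)<.15)&(abs(y-.03)<.12)&(abs(z-.062)<.004);P=X[m]
    (c,R)=cv2.minEnclosingCircle((P[:,:2]*1000).astype(np.float32));print('rim',c,R,P.mean(0))
    # blower top
    m=(x>.35)&(x<.65)&(y>.15)&(y<.4)&(abs(z-.1)<.006)&(im.astype(int).max(-1)<150);P=X[m]
    print('blower',m.sum(),cv2.minAreaRect((P[:,:2]*1000).astype(np.float32)),np.median(P[:,2]))
    # knob dark
    m=(im.max(-1)<45)&(x>.3)&(x<.55)&(y>.1)&(y<.35)&(z>.045)&(z<.09)
    k,l,s,c=cv2.connectedComponentsWithStats(m.astype(np.uint8))
    for i in range(1,k):
        if s[i,4]>15:
            Q=X[l==i];print('knob',s[i],Q.mean(0).round(4),Q.min(0).round(3),Q.max(0).round(3))
    # beads
    hs=cv2.cvtColor(im,cv2.COLOR_RGB2HSV)
    m=(np.hypot(x-.5,y-.04)<.12)&(im[...,0]>im[...,2]*1.6)&(z>.012)&(z<.06)
    k,l,s,c=cv2.connectedComponentsWithStats(m.astype(np.uint8))
    for i in range(1,k):
        if s[i,4]>8: print('bead',s[i,4],X[l==i].mean(0).round(3))
E
```

```text
top0
board 3676 0.15087445880422784 ((581.4634399414062, -311.900390625), (150.86802673339844, 181.49612426757812), 4.659063816070557)
0.165 [417 209   4   8  15] [ 0.5555 -0.3486  0.176 ] [ 0.547 -0.352] [ 0.565 -0.346]
0.165 [380 215   6   4  11] [ 0.5457 -0.2605  0.1718] [ 0.542 -0.266] [ 0.55  -0.256]
0.188 [418 208   5   9  19] [ 0.5556 -0.3487  0.1984] [ 0.546 -0.353] [ 0.565 -0.345]
0.188 [382 210   9   8  49] [ 0.5505 -0.266   0.2022] [ 0.542 -0.276] [ 0.559 -0.258]
0.215 [420 204  13  11  99] [ 0.5585 -0.3573  0.2293] [ 0.547 -0.371] [ 0.571 -0.345]
rim (565.375, -15.197392463684082) 81.736328125 [ 0.56704785 -0.0116466   0.06220656]
blower 2753 ((597.1788330078125, 275.7606201171875), (107.51564025878906, 193.0673828125), 0.6258091926574707) 0.10076459112357418
knob [175 219  10   2  16] [0.5477 0.256  0.0607] [0.547 0.244 0.045] [0.548 0.27  0.082]
knob [186 226  12  13 133] [0.5135 0.2236 0.0769] [0.499 0.211 0.057] [0.531 0.238 0.088]
knob [200 276   6  16  17] [0.3808 0.1929 0.0586] [0.361 0.189 0.048] [0.4   0.204 0.078]
knob [181 293  14   6  20] [0.348  0.2328 0.0677
[... 551 characters left out ...]
 [ 0.546 -0.362] [ 0.571 -0.342]
0.188 [302 157   8  11  74] [ 0.5483 -0.262   0.1984] [ 0.541 -0.272] [ 0.558 -0.255]
0.215 [306 124  10  12 105] [ 0.5565 -0.3519  0.2263] [ 0.544 -0.368] [ 0.57 -0.34]
rim (563.5048828125, -14.209667205810547) 83.54452514648438 [ 0.56281783 -0.00695154  0.06207693]
blower 6738 ((599.0042114257812, 277.55279541015625), (111.59525299072266, 191.0111541748047), 2.98207688331604) 0.10003208656321003
knob [255 380  18  17 256] [0.511  0.2323 0.0758] [0.497 0.217 0.065] [0.526 0.242 0.083]
bead 34 [ 0.586 -0.039  0.03 ]
bead 68 [ 0.602 -0.008  0.031]
bead 78 [ 0.564 -0.012  0.031]
bead 48 [0.528 0.005 0.034]
bead 54 [0.585 0.023 0.034]
bead 27 [0.557 0.027 0.034]
```

```bash
python3 - <<'E'
from h import *
a=load('top0')[0][150:260,120:460]; b=load('side0')[0][100:240,230:370]
a=cv2.resize(a,None,fx=2.3,fy=2.3,interpolation=2);b=cv2.resize(b,None,fx=2.3,fy=2.3,interpolation=2)
o=np.zeros((a.shape[0]+b.shape[0],a.shape[1],3),np.uint8);o[:a.shape[0]]=a;o[a.shape[0]:,:b.shape[1]]=b
cv2.imwrite('pics/c1.png',o[:,:,::-1])
E
```

```text
(no output)
```

View pics/c1.png

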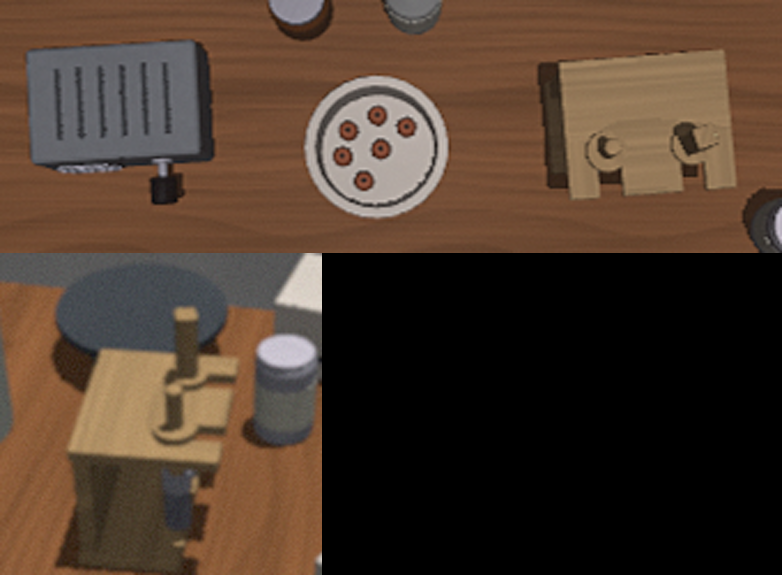

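The crop confirms that the far-slot handle (696,140) is the tall square one, which is the paddle in slot_b. The shorter round brush is in slot_a. The rack yaw is about +4.6°, and the paddle is near (0.558, -0.358). I'll write a move calculator and go to hover.

```bash
cat > go.py <<'E'
# usage: go.py x y z yaw(of tool x axis) [tool-down]; prints fractions
import sys; from h import *
from scipy.spatial.transform import Rotation as Ro
def frac(pos,yaw,o=None):
    o=o or observe();R=np.array(o['tool_rot']);s=R.T@(np.array(pos)-o['position'])/.5
    a=np.radians(yaw);T=np.array([[np.cos(a),np.sin(a),0],[np.sin(a),-np.cos(a),0],[0,0,-1]])
    return s.round(4),(Ro.from_matrix(R.T@T).as_rotvec()/np.pi).round(4)
if __name__=='__main__':
    v=list(map(float,sys.argv[1:]));print(*frac(v[:3],v[3]))
E
python3 go.py .215 -.506 .34 4.6; python3 go.py .5375 -.3595 .36 4.6
python3 - <<'E'
from h import *
from scipy.optimize import least_squares
for n in('top0','side0'):
    im,d,p=load(n);X=cloud(d,p);x,y,z=X[...,0],X[...,1],X[...,2]
    m=(np.hypot(x-.564,y+.012)<.1)&(abs(z-.0625)<.003);P=X[m][:,:2]
    f=lambda c:np.maximum(np.hypot(*(P-c).T)-.082,0)+np.maximum(.07-np.hypot(*(P-c).T),0)
    r=least_squares(f,[.564,-.012],loss='soft_l1',f_scale=.001);print(n,len(P),r.x,r.cost)
    b=(np.hypot(x-.564,y+.012)<.064)&(z<.02)&(z>.005);print('floor',np.median(z[b]))
E
```

```text
[ 1.000e-03 -2.000e-04 -2.184e-01] [-0.0004 -0.      0.102 ]
[ 0.7092 -0.0183 -0.2582] [-0.0004 -0.      0.102 ]
top0 519 [ 0.56484563 -0.01532368] 4.318791906046112e-06
floor 0.01266813660072849
side0 1008 [ 0.56369678 -0.01320797] 2.9014502168566465e-05
floor 0.012831375541954853
```

```bash
python3 -m handwheel '[[[0,0,-0.1],[0,0,0]],[[0,0,-0.2],[0,0,0.04]],[[0.7092,-0.0183,-0.258],[0,0,0.102]],[[0.7092,-0.0183,-0.258],[0,0,0.102]],[[0.7092,-0.0183,-0.258],[0,0,0.102]],[[0.7092,-0.0183,-0.258],[0,0,0.102]],[[0.7092,-0.0183,-0.258],[0,0,0.102]],[[0.7092,-0.0183,-0.258],[0,0,0.102]],[[0.7092,-0.0183,-0.258],[0,0,0.102]],[[0.7092,-0.0183,-0.258],[0,0,0.102]]]' 1; python3 -m handwheel '[[[0,0,0],[0,0,0]],[[0,0,0],[0,0,0]]]'; python3 - <<'E'
from h import *
im,d,p=snap('wrist','w1');print(observe()['position'],p['R'],p['t'])
E
python3 go.py .5375 -.3595 .36 4.6
```

```text
time_s: 1.1
position: [0.5412, -0.3568, 0.3593]
tool_rot: [[0.996, 0.085, -0.0], [0.085, -0.996, 0.001], [-0.0, -0.001, -1.0]]
ft_force: [-0.4, -0.6, 0.0]
grip_width: 0.0851
gripper_force: 0.0
time_s: 1.3
position: [0.5368, -0.3602, 0.3599]
tool_rot: [[0.997, 0.08, -0.001], [0.08, -0.997, 0.0], [-0.001, -0.0, -1.0]]
ft_force: [-0.5, -0.7, -0.3]
grip_width: 0.0854
gripper_force: 0.0
[ 0.5363802  -0.36045899  0.36023196] [[ 8.08909218e-02 -9.96722924e-01  2.69304297e-04]
 [-9.62294165e-01 -7.80263852e-02  2.60579782e-01]
 [-2.59704829e-01 -2.13376887e-02 -9.65452280e-01]] [-0.40228543  0.42159547  0.63426845]
[ 0.0024 -0.0017  0.0005] [-0.0001  0.0002 -0.0005]
```

View pics/w1.png

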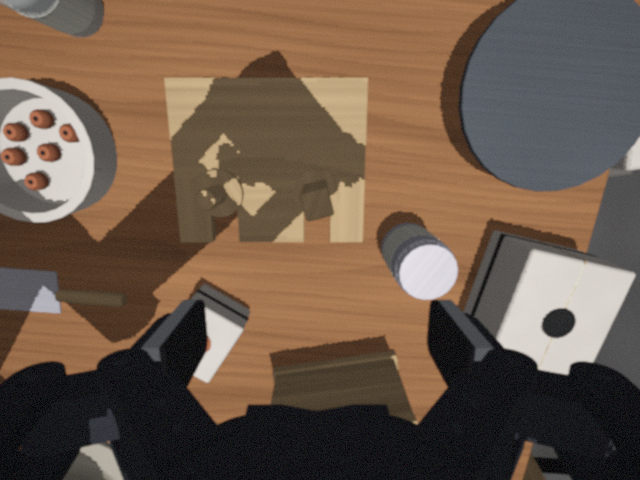

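The wrist picture shows the rack squarely at (165-367, 78-242), with the paddle handle at (316,200) looking slightly turned. Next I'll measure the handle's top face and yaw.

```bash
python3 - <<'E'
from h import *
im,d,p=load('w1');X=cloud(d,p);x,y,z=X[...,0],X[...,1],X[...,2]
m=(abs(z-.23)<.004)&(abs(x-.557)<.03)&(abs(y+.357)<.03);P=X[m]
print(m.sum(),P.mean(0),cv2.minAreaRect((P[:,:2]*1e3).astype(np.float32)))
mm=m.astype(np.uint8);mm=cv2.morphologyEx(mm,cv2.MORPH_OPEN,np.ones((3,3)));P=X[mm>0];print(len(P),P.mean(0),cv2.minAreaRect((P[:,:2]*1e3).astype(np.float32)))
m=(abs(z-.15)<.005)&(abs(x-.58)<.1)&(abs(y+.31)<.12);P=X[m];r=cv2.minAreaRect((P[:,:2]*1e3).astype(np.float32));print('board',m.sum(),r)
m=(abs(z-.158)<.002)&(abs(x-.557)<.03)&(abs(y+.357)<.03);P=X[m];print('collar',m.sum(),P.mean(0),P.min(0),P.max(0))
c=im[150:260,150:380];cv2.imwrite('pics/c2.png',cv2.convertScaleAbs(cv2.resize(c,None,fx=3.4,fy=3.4,interpolation=2),alpha=2)[:,:,::-1])
E
```

```text
853 [ 0.56057465 -0.3575946   0.22995261] ((560.2080078125, -357.5951232910156), (22.150590896606445, 21.966638565063477), 19.369403839111328)
846 [ 0.56060428 -0.3576286   0.2299655 ] ((560.2080078125, -357.5951232910156), (22.150590896606445, 21.966638565063477), 19.369403839111328)
board 26600 ((581.949462890625, -310.5445556640625), (149.9220733642578, 180.55482482910156), 4.784390926361084)
collar 802 [ 0.56704972 -0.35782773  0.15812009] [ 0.54260717 -0.37926521  0.15604793] [ 0.58198422 -0.33571993  0.15996829]
```

View pics/c2.png

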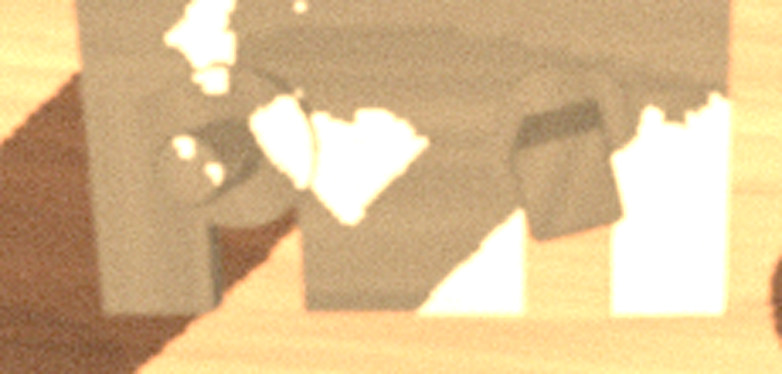

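The brightened crop shows the square handle with its top at (570,190), turned relative to the rack. Its top centre is (0.560, -0.3576), z 0.230, yaw 19.4°, 22 x 22, which fits the given sizes. I'll grasp it at that yaw.

```bash
python3 go.py .5602 -.3576 .25 19.4;python3 go.py .5602 -.3576 .1773 19.4
```

```text
[ 0.0481 -0.0019  0.2204] [-0.0001  0.0002 -0.0827]
[ 0.0481 -0.0019  0.3658] [-0.0001  0.0002 -0.0827]
```

```bash
python3 -m handwheel '[[[0.0481,-0.0019,0.06],[0,0,-0.045]],[[0.0481,-0.0019,0.12],[0,0,-0.0827]],[[0.0481,-0.0019,0.18],[0,0,-0.0827]],[[0.0481,-0.0019,0.22],[0,0,-0.0827]],[[0.0481,-0.0019,0.26],[0,0,-0.0827]],[[0.0481,-0.0019,0.31],[0,0,-0.0827]],[[0.0481,-0.0019,0.345],[0,0,-0.0827]],[[0.0481,-0.0019,0.3658],[0,0,-0.0827]],[[0.0481,-0.0019,0.3658],[0,0,-0.0827]],[[0.0481,-0.0019,0.3658],[0,0,-0.0827]]]'; python3 go.py .5602 -.3576 .1773 19.4
python3 -m handwheel '[[[0,0,0],[0,0,0]],[[0,0,0],[0,0,0]],[[0,0,0],[0,0,0]],[[0,0,0],[0,0,0]],[[0,0,0],[0,0,0]],[[0,0,0],[0,0,0]],[[0,0,0],[0,0,0]]]' 0 70;  python3 -c "from h import *;o=observe();print(o['position'],o['tool_rot'])"
```

```text
time_s: 2.35
position: [0.5612, -0.3575, 0.1785]
tool_rot: [[0.943, 0.333, 0.001], [0.333, -0.943, -0.001], [0.001, 0.001, -1.0]]
ft_force: [0.5, 0.3, 0.3]
grip_width: 0.0857
gripper_force: 0.0
[-0.0019 -0.0004  0.0024] [ 0.0004 -0.0002  0.0002]
time_s: 3.05
position: [0.5615, -0.3569, 0.1777]
tool_rot: [[0.943, 0.334, 0.001], [0.334, -0.943, -0.0], [0.0, 0.001, -1.0]]
ft_force: [1.1, 0.1, 2.3]
grip_width: 0.0214
gripper_force: 68.5
[ 0.56153481 -0.35688408  0.17772321] [[ 9.42718258e-01  3.33589507e-01  5.71417165e-04]
 [ 3.33589779e-01 -9.42718217e-01 -4.72591095e-04]
 [ 3.81033941e-04  6.36139180e-04 -9.99999725e-01]]
```

```bash
python3 -m handwheel '[[[0,0,-0.008],[0,0,0]],[[0,0,-0.016],[0,0,0]],[[-0.03,-0.0079,-0.016],[0,0,0]],[[-0.07,-0.0184,-0.016],[0,0,0]],[[-0.11,-0.0289,-0.016],[0,0,0]],[[-0.15,-0.0394,-0.016],[0,0,0]],[[-0.184,-0.0482,-0.016],[0,0,0]],[[-0.184,-0.0482,-0.03],[0,0,0]],[[-0.184,-0.0482,-0.08],[0,0,0]],[[-0.184,-0.0482,-0.16],[0,0,0]]]' 
python3 go.py .4668 -.3647 .38 19.4; python3 go.py .5443 -.0433 .36 19.4
```

```text
time_s: 4.05
position: [0.4666, -0.3641, 0.2569]
tool_rot: [[0.943, 0.334, -0.003], [0.334, -0.943, 0.004], [-0.001, -0.004, -1.0]]
ft_force: [0.7, -0.8, 0.0]
grip_width: 0.0213
gripper_force: 68.7
[-0.0004  0.0003 -0.2462] [-0.0014  0.0004  0.0005]
[ 0.3602 -0.5538 -0.2043] [-0.0014  0.0004  0.0005]
```

```bash
python3 -m handwheel '[[[0,0,-0.08],[0,0,0]],[[0,0,-0.17],[0,0,0]],[[0,0,-0.24],[0,0,0]],[[0.04,-0.06,-0.245],[0,0,0]],[[0.09,-0.138,-0.245],[0,0,0]],[[0.14,-0.215,-0.245],[0,0,0]],[[0.19,-0.292,-0.245],[0,0,0]],[[0.24,-0.369,-0.245],[0,0,0]],[[0.29,-0.446,-0.23],[0,0,0]],[[0.34,-0.523,-0.21],[0,0,0]]]' ; python3 -m handwheel '[[[0.02,-0.03,0],[0,0,0]],[[0.02,-0.03,0],[0,0,0]],[[0.02,-0.03,0],[0,0,0]]]'
python3 - <<'E'
from h import *
for n in('wrist','side'):
    im,d,p=snap(n,n[0]+'2')
cv2.imwrite('pics/c3.png',np.hstack([cv2.resize(load('w2')[0],(400,300)),load('s2')[0][80:380,130:530]])[:,:,::-1])
E
python3 go.py .5443 -.0433 .36 19.4
```

```text
time_s: 5.05
position: [0.5402, -0.0592, 0.3634]
tool_rot: [[0.943, 0.334, 0.002], [0.334, -0.943, -0.0], [0.002, 0.001, -1.0]]
ft_force: [1.0, -0.3, -1.5]
grip_width: 0.0211
gripper_force: 69.2
time_s: 5.35
position: [0.5443, -0.0438, 0.3629]
tool_rot: [[0.942, 0.335, 0.001], [0.335, -0.942, -0.0], [0.0, 0.001, -1.0]]
ft_force: [0.4, 0.3, -1.8]
grip_width: 0.0211
gripper_force: 69.2
[ 0.0013 -0.0027  0.0055] [ 0.0001 -0.0001  0.0002]
```

View pics/c3.png

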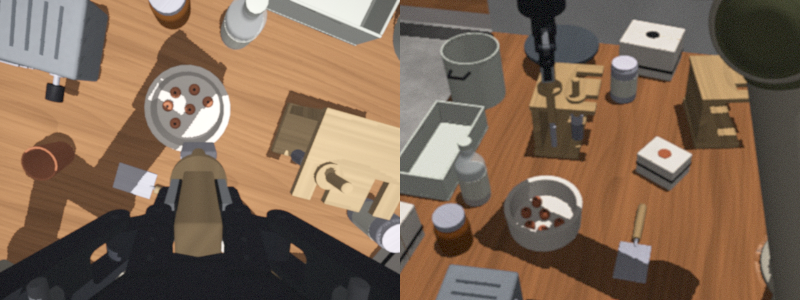

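The paddle is held and hangs vertically. The side panel shows the blade at about (553,130), above the basin. I'll check its tilt and blade bottom from the side depth.

```bash
python3 - <<'E'
from h import *
im,d,p=load('s2');X=cloud(d,p);x,y,z=X[...,0],X[...,1],X[...,2]
m=(abs(x-.5443)<.045)&(abs(y+.0438)<.045)&(z>.12)&(z<.36);P=X[m];print(m.sum(),P[:,2].min())
for a in np.arange(.2,.35,.012):
    Q=P[(P[:,2]>a)&(P[:,2]<a+.012)]
    if len(Q):print(round(a,3),len(Q),Q.mean(0).round(4),np.ptp(Q,0).round(3))
E
python3 go.py .5443 -.0433 .1645 19.4
```

```text
709 0.21693198138930442
0.212 17 [ 0.5358 -0.0299  0.2204] [0.021 0.035 0.007]
0.224 25 [ 0.5351 -0.0284  0.2299] [0.018 0.029 0.01 ]
0.236 31 [ 0.5344 -0.0279  0.2416] [0.017 0.023 0.011]
0.248 27 [ 0.5348 -0.0273  0.2542] [0.013 0.014 0.011]
0.26 69 [ 0.537  -0.035   0.2665] [0.016 0.024 0.012]
0.272 39 [ 0.5388 -0.0397  0.2783] [0.016 0.011 0.011]
0.284 46 [ 0.5388 -0.0392  0.2901] [0.015 0.012 0.011]
0.296 49 [ 0.5383 -0.0398  0.302 ] [0.015 0.011 0.012]
0.308 47 [ 0.5393 -0.0389  0.3142] [0.015 0.009 0.011]
0.32 18 [ 0.5383 -0.0385  0.3227] [0.014 0.007 0.005]
0.332 194 [ 0.5386 -0.0349  0.3415] [0.043 0.045 0.009]
0.344 131 [ 0.5364 -0.0371  0.348 ] [0.042 0.04  0.012]
[ 0.0012 -0.0029  0.3965] [ 0.0001 -0.0001  0.0002]
```

```bash
python3 -m handwheel '[[[0.001,-0.003,0.06],[0,0,0]],[[0.001,-0.003,0.13],[0,0,0]],[[0.001,-0.003,0.20],[0,0,0]],[[0.001,-0.003,0.27],[0,0,0]],[[0.001,-0.003,0.32],[0,0,0]],[[0.001,-0.003,0.35],[0,0,0]],[[0.001,-0.003,0.375],[0,0,0]],[[0.001,-0.003,0.392],[0,0,0]],[[0.001,-0.003,0.3995],[0,0,0]],[[0.001,-0.003,0.3995],[0,0,0]]]'
python3 - <<'E'
import numpy as np
f=np.radians(-144+18*np.arange(1,11));f0=np.radians(-144);r=.072
print([[round(r*(np.cos(a)-np.cos(f0)),3),round(-r*(np.sin(a)-np.sin(f0)),3)] for a in f])
from h import *;print(observe()['position'],observe()['ft_force'])
E
```

```text
time_s: 6.45
position: [0.5441, -0.0429, 0.1627]
tool_rot: [[0.943, 0.333, -0.0], [0.333, -0.943, 0.0], [-0.0, -0.0, -1.0]]
ft_force: [-0.7, 0.3, -1.1]
grip_width: 0.021
gripper_force: 69.2
[[np.float64(0.016), np.float64(0.016)], [np.float64(0.036), np.float64(0.026)], [np.float64(0.058), np.float64(0.03)], [np.float64(0.08), np.float64(0.026)], [np.float64(0.101), np.float64(0.016)], [np.float64(0.116), np.float64(-0.0)], [np.float64(0.127), np.float64(-0.02)], [np.float64(0.13), np.float64(-0.042)], [np.float64(0.127), np.float64(-0.065)], [np.float64(0.116), np.float64(-0.085)]]
[ 0.54405148 -0.04287565  0.16266989] [-0.65999118  0.27459115 -1.05372489]
```

```bash
python3 -m handwheel '[[[0.016,0.016,0],[0,0,0]],[[0.036,0.026,0],[0,0,0]],[[0.058,0.03,0],[0,0,0]],[[0.08,0.026,0],[0,0,0]],[[0.101,0.016,0],[0,0,0]],[[0.116,0,0],[0,0,0]],[[0.127,-0.02,0],[0,0,0]],[[0.13,-0.042,0],[0,0,0]],[[0.127,-0.065,0],[0,0,0]],[[0.116,-0.085,0],[0,0,0]]]' 
python3 -m handwheel '[[[-0.016,-0.016,0],[0,0,0]],[[-0.036,-0.026,0],[0,0,0]],[[-0.058,-0.03,0],[0,0,0]],[[-0.08,-0.026,0],[0,0,0]],[[-0.101,-0.016,0],[0,0,0]],[[-0.116,0,0],[0,0,0]],[[-0.127,0.02,0],[0,0,0]],[[-0.13,0.042,0],[0,0,0]],[[-0.127,0.065,0],[0,0,0]],[[-0.116,0.085,0],[0,0,0]]]'
python3 - <<'E'
from h import *
im,d,p=snap('side','s3');snap('wrist','w3')
cv2.imwrite('pics/c4.png',np.hstack([cv2.resize(load('w3')[0],(400,300)),cv2.resize(im[230:350,200:360],(400,300))])[:,:,::-1])
E
```

```text
time_s: 7.45
position: [0.5853, 0.0149, 0.1636]
tool_rot: [[0.942, 0.335, 0.004], [0.335, -0.942, -0.009], [0.001, 0.01, -1.0]]
ft_force: [2.6, -16.3, 1.2]
grip_width: 0.0209
gripper_force: 75.8
time_s: 8.45
position: [0.5441, -0.0432, 0.1623]
tool_rot: [[0.943, 0.333, -0.002], [0.333, -0.943, 0.001], [-0.001, -0.002, -1.0]]
ft_force: [-0.9, 6.8, 1.2]
grip_width: 0.0211
gripper_force: 69.5
```

View pics/c4.png

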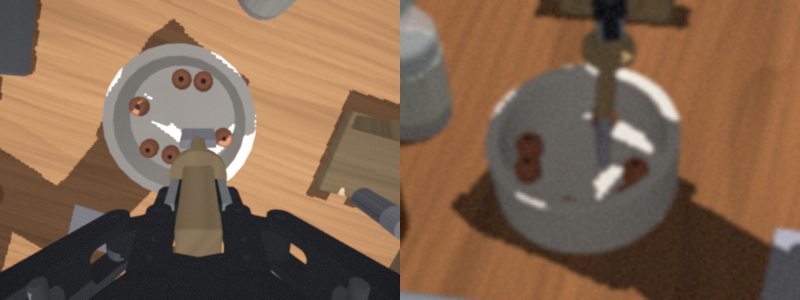

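One full round is done, and the beads are visibly rearranged with all six still in the basin: six in the wrist panel around (140-225, 78-155). There was a brief 16 N side load from a bead wedged at the wall, so I'll trim the radius slightly and go on.

```bash
python3 -m handwheel '[[[0.005,-0.0035,0],[0,0,0]]]'
python3 -m handwheel '[[[0.015,0.015,0],[0,0,0]],[[0.033,0.024,0],[0,0,0]],[[0.053,0.0275,0],[0,0,0]],[[0.073,0.024,0],[0,0,0]],[[0.0925,0.015,0],[0,0,0]],[[0.1065,0,0],[0,0,0]],[[0.1165,-0.018,0],[0,0,0]],[[0.119,-0.0385,0],[0,0,0]],[[0.1165,-0.0595,0],[0,0,0]],[[0.1065,-0.078,0],[0,0,0]]]' 
python3 -m handwheel '[[[-0.015,-0.015,0],[0,0,0]],[[-0.033,-0.024,0],[0,0,0]],[[-0.053,-0.0275,0],[0,0,0]],[[-0.073,-0.024,0],[0,0,0]],[[-0.0925,-0.015,0],[0,0,0]],[[-0.1065,0,0],[0,0,0]],[[-0.1165,0.018,0],[0,0,0]],[[-0.119,0.0385,0],[0,0,0]],[[-0.1165,0.0595,0],[0,0,0]],[[-0.1065,0.078,0],[0,0,0]]]'
python3 -m handwheel '[[[0.015,0.015,0],[0,0,0]],[[0.033,0.024,0],[0,0,0]],[[0.053,0.0275,0],[0,0,0]],[[0.073,0.024,0],[0,0,0]],[[0.0925,0.015,0],[0,0,0]],[[0.1065,0,0],[0,0,0]],[[0.1165,-0.018,0],[0,0,0]],[[0.119,-0.0385,0],[0,0,0]],[[0.1165,-0.0595,0],[0,0,0]],[[0.1065,-0.078,0],[0,0,0]]]'
```

```text
time_s: 8.65
position: [0.546, -0.0402, 0.1624]
tool_rot: [[0.943, 0.333, -0.001], [0.333, -0.943, -0.001], [-0.001, 0.0, -1.0]]
ft_force: [-1.2, -0.3, -1.0]
grip_width: 0.0213
gripper_force: 69.4
time_s: 9.65
position: [0.5829, 0.0158, 0.1627]
tool_rot: [[0.943, 0.334, 0.002], [0.334, -0.943, 0.0], [0.002, 0.0, -1.0]]
ft_force: [0.1, 0.0, -1.0]
grip_width: 0.0216
gripper_force: 69.8
time_s: 10.65
position: [0.5463, -0.0408, 0.1626]
tool_rot: [[0.943, 0.333, -0.0], [0.333, -0.943, 0.0], [0.0, -0.0, -1.0]]
ft_force: [1.2, 0.3, -1.0]
grip_width: 0.0215
gripper_force: 70.0
time_s: 11.65
position: [0.582, 0.015, 0.1625]
tool_rot: [[0.943, 0.334, -0.002], [0.334, -0.943, -0.001], [-0.002, 0.001, -1.0]]
ft_force: [-1.3, -0.8, -0.6]
grip_width: 0.0215
gripper_force: 70.9
```

```bash

python3 -m handwheel '[[[-0.015,-0.015,0],[0,0,0]],[[-0.033,-0.024,0],[0,0,0]],[[-0.053,-0.0275,0],[0,0,0]],[[-0.073,-0.024,0],[0,0,0]],[[-0.0925,-0.015,0],[0,0,0]],[[-0.1065,0,0],[0,0,0]],[[-0.1165,0.018,0],[0,0,0]],[[-0.119,0.0385,0],[0,0,0]],[[-0.1165,0.0595,0],[0,0,0]],[[-0.1065,0.078,0],[0,0,0]]]'
python3 -m handwheel '[[[0.015,0.015,0],[0,0,0]],[[0.033,0.024,0],[0,0,0]],[[0.053,0.0275,0],[0,0,0]],[[0.073,0.024,0],[0,0,0]],[[0.0925,0.015,0],[0,0,0]],[[0.1065,0,0],[0,0,0]],[[0.1165,-0.018,0],[0,0,0]],[[0.119,-0.0385,0],[0,0,0]],[[0.1165,-0.0595,0],[0,0,0]],[[0.1065,-0.078,0],[0,0,0]]]'
python3 -m handwheel '[[[-0.003,0.002,0],[0,0,0]],[[-0.003,0.002,-0.02],[0,0,0]],[[-0.003,0.002,-0.05],[0,0,0]],[[-0.003,0.002,-0.1],[0,0,0]],[[-0.003,0.002,-0.18],[0,0,0]],[[-0.003,0.002,-0.26],[0,0,0]],[[-0.003,0.002,-0.34],[0,0,0]],[[-0.003,0.002,-0.42],[0,0,0]],[[-0.003,0.002,-0.435],[0,0,0]],[[-0.003,0.002,-0.435],[0,0,0]]]'
python3 - <<'E'
from h import *
im,d,p=snap('side','s4');X=cloud(d,p);x,y,z=X[...,0],X[...,1],X[...,2];o=observe()['position'];print(o)
m=(abs(x-o[0])<.045)&(abs(y-o[1])<.045)&(z>.15)&(z<o[2]);P=X[m];print(m.sum(),P[:,2].min())
for a in np.arange(o[2]-.145,o[2]-.0,.012):
    Q=P[(P[:,2]>a)&(P[:,2]<a+.012)]
    if len(Q):print(round(a,3),len(Q),(Q.mean(0)-o).round(4),np.ptp(Q,0).round(3))
m=(np.hypot(x-.564,y+.014)<.14)&(im[...,0]>im[...,2]*1.8)&(z>.012)&(z<.08)
k,l,s,c=cv2.connectedComponentsWithStats(m.astype(np.uint8))
for i in range(1,k):
    if s[i,4]>8: print('bead',s[i,4],X[l==i].mean(0).round(3))
E
python3 go.py .467 -.3645 .38 19.4
```

```text
time_s: 12.65
position: [0.5455, -0.0411, 0.1622]
tool_rot: [[0.943, 0.333, -0.003], [0.333, -0.943, -0.0], [-0.003, -0.001, -1.0]]
ft_force: [0.4, -0.9, -0.6]
grip_width: 0.0214
gripper_force: 70.2
time_s: 13.65
position: [0.5836, 0.0127, 0.1633]
tool_rot: [[0.943, 0.334, 0.003], [0.334, -0.943, -0.007], [0.0, 0.008, -1.0]]
ft_force: [-2.2, -13.8, 1.3]
grip_width: 0.0212
gripper_force: 74.7
time_s: 14.65
position: [0.5823, 0.0137, 0.3814]
tool_rot: [[0.942, 0.334, 0.004], [0.334, -0.943, 0.0], [0.004, 0.001, -1.0]]
ft_force: [-0.1, -0.3, -1.9]
grip_width: 0.0215
gripper_force: 71.2
[0.58197242 0.01359175 0.37964306]
785 0.2359126602050504
0.235 27 [-0.0108  0.0139 -0.1394] [0.01  0.018 0.01 ]
0.247 34 [-0.0102  0.0127 -0.1273] [0.011 0.036 0.011]
0.259 29 [-0.0111  0.0145 -0.1154] [0.009 0.029 0.011]
0.271 41 [-0.0106  0.0137 -0.1026] [0.013 0.025 0.012]
0.283 70 [-0.0072  0.006  -0.0924] [0.016 0.024 0.012]
0.295 47 [-0.0061  0.0038 -0.0793] [0.014 0.012 0.011]
0.307 54 [-0.0063  0.0037 -0.0669] [0.017 0.012 0.011]
0.319 50 [-0.0065  0.0039 -0.0547] [0.014 0.012 0.012]
0.331 52 [-0.006   0.0043 -0.0431] [0.015 0.012 0.012]
0.343 9 [-0.0046  0.0129 -0.028 ] [0.034 0.012 0.012]
0.355 295 [-0.0077  0.0076 -0.0184] [0.044 0.044 0.012]
0.367 76 [-0.0083  0.0086 -0.0077] [0.02  0.026 0.012]
0.379 1 [-0.0158  0.0064 -0.0002] [0. 0. 0.]
bead 77 [ 0.601 -0.047  0.031]
bead 183 [ 0.521 -0.021  0.032]
bead 54 [0.612 0.012 0.033]
[-0.4693  0.6359 -0.0013] [-0.0001 -0.0003  0.0006]
```

```bash
python3 -m handwheel '[[[-0.04,0.054,0],[0,0,0]],[[-0.095,0.129,0],[0,0,0]],[[-0.15,0.203,0],[0,0,0]],[[-0.205,0.278,0],[0,0,0]],[[-0.26,0.352,0],[0,0,0]],[[-0.315,0.427,0],[0,0,0]],[[-0.37,0.501,0],[0,0,0]],[[-0.42,0.569,0],[0,0,0]],[[-0.455,0.616,0],[0,0,0]],[[-0.4693,0.6359,0],[0,0,0]]]'
python3 -m handwheel '[[[0,0,0.03],[0,0,0]],[[0,0,0.11],[0,0,0]],[[0,0,0.2],[0,0,0]],[[0,0,0.27],[0,0,0]],[[0,0,0.32],[0,0,0]],[[0,0,0.36],[0,0,0]],[[0,0,0.378],[0,0,0]],[[0,0,0.388],[0,0,0]],[[0,0,0.388],[0,0,0]],[[0,0,0.388],[0,0,0]]]'
python3 go.py .4668 -.3647 .1857 19.4;python3 go.py .5615 -.3569 .1857 19.4
python3 - <<'E'
from h import *
im,d,p=snap('wrist','w5');X=cloud(d,p);x,y,z=X[...,0],X[...,1],X[...,2]
cv2.imwrite('pics/w5.png',cv2.convertScaleAbs(im,alpha=1.5)[:,:,::-1])
E
```

```text
time_s: 15.7
position: [0.4658, -0.3671, 0.3775]
tool_rot: [[0.944, 0.331, -0.002], [0.331, -0.944, 0.003], [-0.001, -0.004, -1.0]]
ft_force: [-0.3, 0.6, -0.9]
grip_width: 0.0211
gripper_force: 71.2
time_s: 16.7
position: [0.4671, -0.365, 0.187]
tool_rot: [[0.943, 0.334, 0.001], [0.334, -0.943, -0.001], [0.001, 0.001, -1.0]]
ft_force: [0.6, 0.1, -0.4]
grip_width: 0.0212
gripper_force: 71.0
[-0.0004 -0.0007  0.0026] [ 0.0004 -0.0002  0.0006]
[0.1833 0.0478 0.0028] [ 0.0004 -0.0002  0.0006]
```

View pics/w5.png

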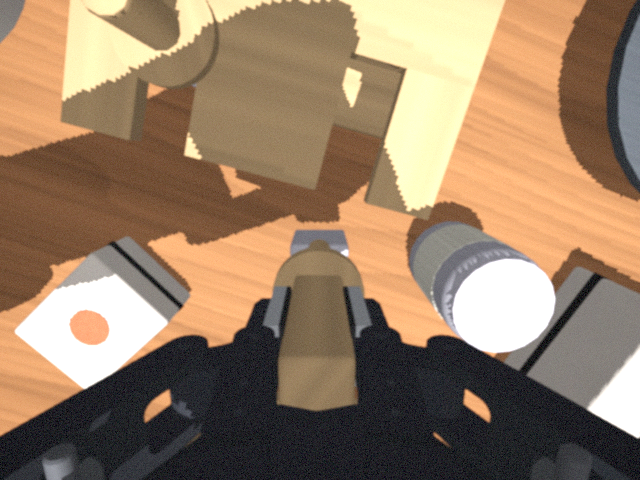

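The picture shows the slot opening between (318,188) and (366,203), its blind end at (357,52)-(405,70), and the paddle straight in front. I'll check the slot midline by rays.

```bash
python3 - <<'E'
from h import *
p=load('w5')[2]
a,b,c,d=[ray(p,u,v,.15) for u,v in((318,188),(366,203),(357,52),(405,70))]
print(a,b,c,d);m1=(a+b)/2;m2=(c+d)/2;u=(m2-m1)[:2];print(m1,m2,np.degrees(np.arctan2(u[1],u[0])),np.linalg.norm(u))
for P in([.4668,-.3647],[.5615,-.3569]):
    w=np.array(P)-m2[:2];t=u/np.linalg.norm(u);print('along from blind',w@t,'lateral',t[0]*w[1]-t[1]*w[0])
E
```

```text
[ 0.51100696 -0.35003917  0.15      ] [ 0.51199694 -0.37469202  0.15      ] [ 0.57327554 -0.34619706  0.15      ] [ 0.57366074 -0.36913729  0.15      ]
[ 0.51150195 -0.36236559  0.15      ] [ 0.57346814 -0.35766717  0.15      ] 4.33600309713121 0.0621440573975205
along from blind -0.10689455582170904 lateral 0.001051980212311088
along from blind -0.01187588260748741 lateral 0.0016698318198709095
```

```bash
python3 go.py .5592 -.3582 .1847 19.4; python3 -m handwheel '[[[0.02,0.0058,0.002],[0,0,0]],[[0.05,0.0145,0.002],[0,0,0]],[[0.08,0.0232,0.002],[0,0,0]],[[0.11,0.0319,0.002],[0,0,0]],[[0.14,0.0406,0.002],[0,0,0]],[[0.163,0.0465,0.002],[0,0,0]],[[0.1783,0.0487,0.004],[0,0,0]],[[0.1783,0.0487,0.004],[0,0,0]],[[0.1783,0.0487,0.01],[0,0,0]],[[0.1783,0.0487,0.014],[0,0,0]]]'; python3 go.py .5592 -.3582 .1777 19.4
```

```text
[0.1782 0.0486 0.005 ] [ 0.0005 -0.0002  0.0005]
time_s: 17.75
position: [0.5585, -0.3581, 0.179]
tool_rot: [[0.943, 0.333, -0.0], [0.333, -0.943, 0.0], [-0.0, -0.0, -1.0]]
ft_force: [-0.5, -0.2, -0.4]
grip_width: 0.0212
gripper_force: 71.0
[0.0012 0.0005 0.0026] [-0.0001  0.0001  0.0004]
```

```bash
python3 -m handwheel '[[[0,0,0.002],[0,0,0]],[[0,0,0.0036],[0,0,0]],[[0,0,0.0036],[0,0,0]],[[0,0,0.0036],[0,0,0]]]'
```

```text
time_s: 18.15
position: [0.5587, -0.3583, 0.1778]
tool_rot: [[0.943, 0.333, -0.0], [0.333, -0.943, -0.0], [-0.0, 0.0, -1.0]]
ft_force: [-2.5, 0.5, 3.8]
grip_width: 0.0215
gripper_force: 71.5
```

Contact felt (about +4 N in z). Releasing and rising.

```bash
python3 -m handwheel '[[[0,0,0],[0,0,0]],[[0,0,0],[0,0,0]],[[0,0,0],[0,0,0]],[[0,0,0],[0,0,0]],[[0,0,0],[0,0,0]],[[0,0,-0.01],[0,0,0]],[[0,0,-0.05],[0,0,0]],[[0,0,-0.12],[0,0,0]],[[0,0,-0.2],[0,0,0]],[[-0.06,0,-0.3],[0,0,0]]]' 1
python3 -m handwheel '[[[-0.01,0,-0.04],[0,0,0]],[[-0.01,0,-0.04],[0,0,0]],[[-0.01,0,-0.04],[0,0,0]]]'
python3 - <<'E'
from h import *
im,d,p=snap('wrist','w6');X=cloud(d,p);x,y,z=X[...,0],X[...,1],X[...,2];print(observe()['position'])
m=(abs(z-.23)<.004)&(abs(x-.557)<.03)&(abs(y+.357)<.03);P=X[m]
print(m.sum(),P.mean(0),cv2.minAreaRect((P[:,:2]*1e3).astype(np.float32)))
im,d,p=snap('side','s6');X=cloud(d,p)
for lo in(.12,.162,.19,.215):
    m=(abs(X[...,0]-.557)<.03)&(abs(X[...,1]+.357)<.03)&(abs(X[...,2]-lo-.01)<.01);print(lo,X[m].mean(0).round(4),X[m].max(0).round(3))
im,d,p=load('w6')
cv2.imwrite('pics/c6.png',np.hstack([cv2.resize(im,(400,300)),cv2.resize(load('s6')[0][100:340,200:520],(400,300))])[:,:,::-1])
E
python3 go.py .4 -.1 .36 10
```

```text
time_s: 19.15
position: [0.5357, -0.3655, 0.3212]
tool_rot: [[0.942, 0.336, -0.0], [0.336, -0.942, 0.001], [0.0, -0.001, -1.0]]
ft_force: [-0.1, -0.9, 0.3]
grip_width: 0.0853
gripper_force: 0.0
time_s: 19.45
position: [0.53, -0.3682, 0.3399]
tool_rot: [[0.943, 0.334, -0.0], [0.334, -0.943, 0.0], [-0.0, -0.0, -1.0]]
ft_force: [-0.0, 0.6, -0.7]
grip_width: 0.0852
gripper_force: 0.0
[ 0.53004199 -0.36805948  0.33891353]
990 [ 0.55647958 -0.35829252  0.22996738] ((556.1703491210938, -358.6575927734375), (22.052749633789062, 21.507556915283203), 19.322128295898438)
0.12 [ 0.5296 -0.3751  0.1388] [ 0.532 -0.374  0.139]
0.162 [ 0.5518 -0.3495  0.1718] [ 0.566 -0.333  0.182]
0.19 [ 0.5513 -0.3489  0.2   ] [ 0.564 -0.342  0.21 ]
0.215 [ 0.5522 -0.3526  0.2267] [ 0.565 -0.343  0.234]
[-0.0663 -0.5922 -0.0412] [-0.0008  0.0005  0.0529]
```

View pics/c6.png

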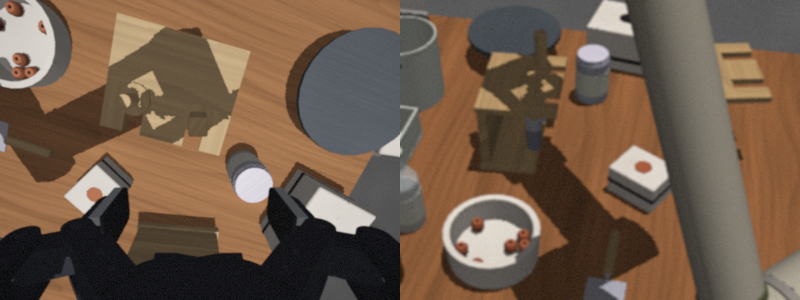

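The paddle hangs upright again at (0.556, -0.359) with its handle top at 0.230. All beads are in the basin. On to the blower knob.

```bash
python3 go.py .46 .225 .3 2
```

```text
[ 0.264  -1.1645  0.0799] [-0.0008  0.0005  0.0973]
```

```bash
python3 -m handwheel '[[[0.012,-0.05,0],[0,0,0.01]],[[0.03,-0.13,0],[0,0,0.03]],[[0.052,-0.23,0],[0,0,0.05]],[[0.075,-0.33,0],[0,0,0.07]],[[0.097,-0.43,0],[0,0,0.097]],[[0.12,-0.53,0],[0,0,0.097]],[[0.143,-0.63,0],[0,0,0.097]],[[0.166,-0.73,0],[0,0,0.097]],[[0.188,-0.83,0],[0,0,0.097]],[[0.211,-0.93,0],[0,0,0.097]]]'
python3 go.py .46 .225 .28 2
```

```text
time_s: 20.55
position: [0.4746, 0.0974, 0.3392]
tool_rot: [[0.999, 0.036, -0.002], [0.036, -0.999, 0.0], [-0.002, -0.0, -1.0]]
ft_force: [1.7, 0.3, 0.2]
grip_width: 0.0856
gripper_force: 0.0
[-0.0198 -0.2561  0.1185] [-0.0001  0.0007  0.0003]
```

```bash
python3 -m handwheel '[[[-0.01,-0.08,0.03],[0,0,0]],[[-0.02,-0.16,0.08],[0,0,0]],[[-0.03,-0.22,0.11],[0,0,0]],[[-0.04,-0.24,0.118],[0,0,0]],[[-0.04,-0.24,0.118],[0,0,0]],[[-0.04,-0.24,0.118],[0,0,0]],[[-0.04,-0.24,0.118],[0,0,0]]]'
python3 - <<'E'
from h import *
im,d,p=snap('wrist','w7');X=cloud(d,p);x,y,z=X[...,0],X[...,1],X[...,2];print(observe()['position'])
m=(x>.4)&(y>.12)&(abs(z-.1)<.003)&(x<.7)&(y<.4);P=X[m];print('top',m.sum(),P.mean(0),cv2.minAreaRect((P[:,:2]*1e3).astype(np.float32)))
# front edge line of the top face
k=m.astype(np.uint8);ys=np.arange(.19,.36,.01);f=[np.percentile(P[abs(P[:,1]-b)<.004][:,0],1) if (abs(P[:,1]-b)<.004).sum()>20 else np.nan for b in ys]
f=np.array(f);g=~np.isnan(f);print('front',np.polyfit(ys[g],f[g],1),np.round(f,4))
m=(im.max(-1)<60)&(abs(x-.513)<.05)&(abs(y-.227)<.05)&(z>.05)&(z<.09);P=X[m];print('knob',m.sum(),P.min(0),P.max(0),cv2.minAreaRect((P[:,:2]*1e3).astype(np.float32)))
E
```

```text
time_s: 21.25
position: [0.4519, 0.2133, 0.2819]
tool_rot: [[0.999, 0.034, 0.001], [0.034, -0.999, 0.0], [0.001, 0.0, -1.0]]
ft_force: [-0.3, 0.2, -0.1]
grip_width: 0.0856
gripper_force: 0.0
[0.45187841 0.21336764 0.28182727]
top 24484 [0.58797131 0.27738035 0.10008526] ((586.1207275390625, 276.51837158203125), (80.23088836669922, 188.55560302734375), 2.3494105339050293)
front [-0.06557403  0.56718091] [0.5548 0.5538 0.5534 0.5529 0.552  0.5518 0.551  0.55   0.5495 0.5486
 0.5482 0.5477 0.5467 0.5464 0.5454 0.5448 0.5442]
knob 1334 [0.49974306 0.18683876 0.05023343] [0.55302425 0.27697377 0.08980973] ((525.2406005859375, 230.28033447265625), (50.04423141479492, 90.33069610595703), 3.7504873275756836)
```

View pics/w7.png

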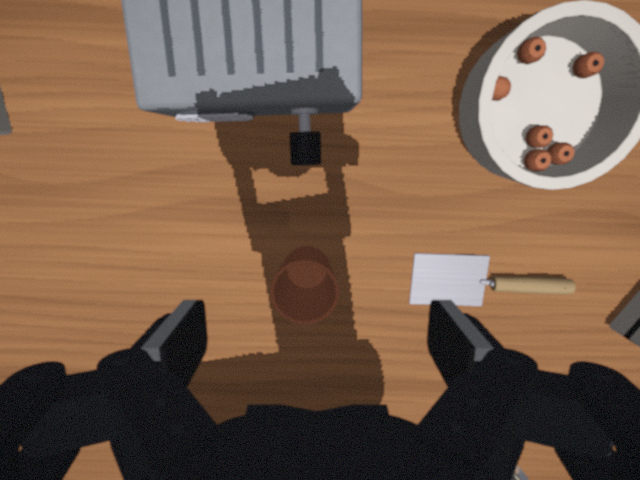

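The picture shows the knob at (306,148) with its shaft above it at (305,120). The cup is at (305,290), well clear, and all six beads are in the basin. Next, the knob's exact extent.

```bash
python3 - <<'E'
from h import *
im,d,p=load('w7');X=cloud(d,p)
m=np.zeros((480,640),bool);m[125:170,284:328]=1;m&=(im.max(-1)<28)
k,l,s,c=cv2.connectedComponentsWithStats(m.astype(np.uint8));i=1+np.argmax(s[1:,4]);P=X[l==i];print(s[i],P.min(0),P.max(0))
Q=P[P[:,2]>.072];r=cv2.minAreaRect((Q[:,:2]*1e3).astype(np.float32));print(len(Q),r,Q[:,2].max())
E
python3 go.py .5135 .227 .13 3.75;python3 go.py .5135 .227 .049 3.75
```

```text
[290 132  31  33 728] [0.50113042 0.21229027 0.06974579] [0.53008063 0.24074186 0.42465404]
706 ((515.5107421875, 226.5717010498047), (27.70731544494629, 26.267135620117188), 4.619050979614258) 0.4246540396639857
[ 0.1237 -0.0231  0.3038] [-0.     -0.0004 -0.0101]
[ 0.1235 -0.0231  0.4658] [-0.     -0.0004 -0.0101]
```

```bash
python3 go.py .5145 .2266 .0465 3.75; python3 -m handwheel '[[[0.06,-0.0225,0.05],[0,0,-0.01]],[[0.1258,-0.0225,0.12],[0,0,-0.01]],[[0.1258,-0.0225,0.2],[0,0,-0.01]],[[0.1258,-0.0225,0.28],[0,0,-0.01]],[[0.1258,-0.0225,0.34],[0,0,-0.01]],[[0.1258,-0.0225,0.39],[0,0,-0.01]],[[0.1258,-0.0225,0.43],[0,0,-0.01]],[[0.1258,-0.0225,0.46],[0,0,-0.01]],[[0.1258,-0.0225,0.4708],[0,0,-0.01]],[[0.1258,-0.0225,0.4708],[0,0,-0.01]]]'; python3 -m handwheel '[[[0,0,0],[0,0,0]],[[0,0,0],[0,0,0]],[[0,0,0],[0,0,0]],[[0,0,0],[0,0,0]],[[0,0,0],[0,0,0]],[[0,0,0],[0,0,0]]]' 0 70
```

```text
[ 0.1255 -0.0222  0.4708] [-0.     -0.0004 -0.0101]
time_s: 22.3
position: [0.514, 0.2272, 0.0457]
tool_rot: [[0.998, 0.066, -0.0], [0.066, -0.998, -0.0], [-0.0, 0.0, -1.0]]
ft_force: [-0.1, -0.1, 0.4]
grip_width: 0.0858
gripper_force: 0.0
time_s: 22.9
position: [0.5139, 0.2266, 0.0467]
tool_rot: [[0.998, 0.067, 0.001], [0.067, -0.998, -0.002], [0.0, 0.002, -1.0]]
ft_force: [-0.9, -8.3, 7.4]
grip_width: 0.0283
gripper_force: 68.4
```

```bash
python3 -m handwheel '[[[-0.012,0,0],[0,0,0]],[[-0.024,0,0],[0,0,0]],[[-0.036,0,0],[0,0,0]],[[-0.046,0,0],[0,0,0]],[[-0.054,0,0],[0,0,0]],[[-0.058,0,0],[0,0,0]],[[-0.06,0,0],[0,0,0]],[[-0.06,0,0],[0,0,0]]]'
```

```text
time_s: 23.7
position: [0.4864, 0.2248, 0.0469]
tool_rot: [[0.998, 0.067, 0.006], [0.067, -0.998, -0.001], [0.006, 0.002, -1.0]]
ft_force: [8.5, -7.5, -0.3]
grip_width: 0.0282
gripper_force: 68.9
```

```bash
python3 -m handwheel '[[[-0.004,0,0],[0,0,0]],[[-0.006,0,0],[0,0,0]],[[-0.008,0,0],[0,0,0]],[[-0.008,0,0],[0,0,0]]]'
```

```text
time_s: 24.1
position: [0.484, 0.2247, 0.0469]
tool_rot: [[0.998, 0.067, 0.01], [0.067, -0.998, -0.001], [0.01, 0.002, -1.0]]
ft_force: [15.1, -6.4, -4.0]
grip_width: 0.0281
gripper_force: 69.3
```

```bash
python3 -m handwheel '[[[-0.004,0,0],[0,0,0]],[[-0.006,0,0],[0,0,0]],[[-0.006,0,0],[0,0,0]],[[-0.006,0,0],[0,0,0]]]'; python3 - <<'E'
from h import *
snap('wrist','w8'); im,d,p=snap('side','s8')
X=cloud(d,p);m=(im.max(-1)<45)&(abs(X[...,1]-.225)<.03)&(X[...,0]>.44)&(X[...,0]<.54)&(X[...,2]>.05)&(X[...,2]<.085);print(m.sum(),X[m].min(0),X[m].max(0))
E
```

```text
time_s: 24.5
position: [0.4839, 0.2247, 0.0471]
tool_rot: [[0.998, 0.067, 0.016], [0.067, -0.998, 0.0], [0.016, 0.001, -1.0]]
ft_force: [25.7, -5.3, -13.7]
grip_width: 0.0281
gripper_force: 69.9
59 [0.46715793 0.21580135 0.05319962] [0.48591144 0.25276907 0.08147033]
```

The knob is at its stop: position held while the force rose to 26 N. Letting it spring back.

```bash
python3 -m handwheel '[[[0.006,0,0],[0,0,0]],[[0.006,0,0],[0,0,0]]]'; python3 -m handwheel '[[[0,0,0],[0,0,0]],[[0,0,0],[0,0,0]],[[0,0,0],[0,0,0]],[[0,0,0],[0,0,0]],[[0,0,0],[0,0,0]],[[0,0,0],[0,0,0]]]' 1; python3 -m handwheel '[[[0,0,-0.02],[0,0,0]],[[0,0,-0.06],[0,0,0]],[[0,0,-0.12],[0,0,0]],[[0,0,-0.2],[0,0,0]],[[0,0,-0.28],[0,0,0]],[[-0.05,0.05,-0.38],[0,0,0]],[[-0.05,0.05,-0.46],[0,0,0]],[[-0.05,0.05,-0.47],[0,0,0]],[[-0.05,0.05,-0.47],[0,0,0]],[[-0.05,0.05,-0.47],[0,0,0]]]'
python3 - <<'E'
from h import *
im,d,p=snap('side','s9');snap('top','t9');im2=load('t9')[0]
X=cloud(d,p);m=(im.max(-1)<45)&(abs(X[...,1]-.225)<.03)&(X[...,0]>.44)&(X[...,0]<.54)&(X[...,2]>.06)&(X[...,2]<.085);print(m.sum(),X[m].min(0),X[m].max(0))
cv2.imwrite('pics/c9.png',np.hstack([cv2.resize(im,(400,300)),cv2.resize(im2,(400,300))])[:,:,::-1])
E
```

```text
time_s: 24.8
position: [0.484, 0.2247, 0.0469]
tool_rot: [[0.998, 0.067, 0.009], [0.067, -0.998, -0.001], [0.009, 0.001, -1.0]]
ft_force: [14.3, -6.9, -3.9]
grip_width: 0.0282
gripper_force: 71.1
time_s: 25.4
position: [0.4797, 0.2257, 0.0459]
tool_rot: [[0.998, 0.067, -0.0], [0.067, -0.998, 0.0], [-0.0, -0.0, -1.0]]
ft_force: [0.3, 0.0, -0.2]
grip_width: 0.0852
gripper_force: 0.0
time_s: 26.4
position: [0.4561, 0.199, 0.2799]
tool_rot: [[0.998, 0.067, -0.002], [0.067, -0.998, -0.0], [-0.002, 0.0, -1.0]]
ft_force: [1.0, -0.1, -0.8]
grip_width: 0.0855
gripper_force: 0.0
312 [0.49724161 0.21447593 0.0606445 ] [0.52764905 0.24256837 0.08311137]
```

View pics/c9.png

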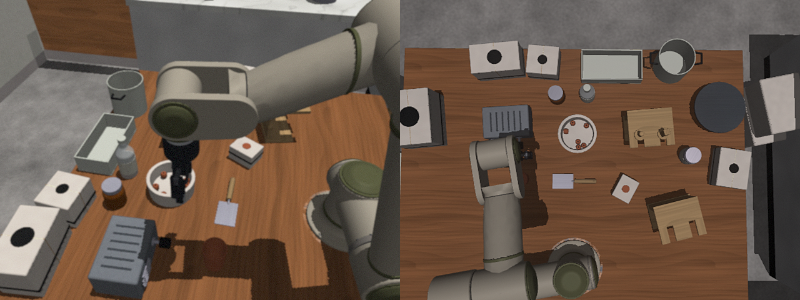

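The knob is back home (x 0.497-0.528, as at the start). The paddle and brush hang in the far rack, the beads are in the basin, and the robot is clear.

```bash
python3 -c "from rig import close_job;print(close_job())"
```

```text
the job is handed in; nothing more can be done
None
```

The job is done and handed in at about 26 s: I stirred the beads three and a half rounds without spilling any, hung the paddle back upright in its slot, and pulled the blower knob to its stop, after which it sprang back.

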